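# Offer a hinged flap up to its jamb

### The job

First draw the hinge pin back by its grip until the line on the slide stands at the mark on the track, so that the pin is out of the gap but still started in the near knuckle. Then take the flap with the knuckle out of the rack, lower it upright into the gap between the two fixed knuckles until the three knuckle holes line up, and finish while holding it there, still and hanging free in the grip rather than wedged or leaning on the fixture, ready for the pin. Leave the spare panel and everything else on the bench where it is.

Things in the scene. Friction and masses are not known exactly. Their poses are not given: they have to be found in the camera images.
- jamb_axis (a point): Centre of the gap between the two fixed steel knuckles, on the hinge axis, 70 mm above the table. y is the hinge axis, pointing to the pin track; z up. Knuckles: tubes 20 mm long, 20 mm across, 10 mm hole, at y = -37..-17 and 17..37 mm; the gap is 34 mm long. Below the gap nothing is higher than 50 mm above the table.
- jamb: Jamb fixture, fixed to the table (place and yaw vary): plywood base 110 (x) x 225 (y) x 12 mm, y = -60..165; wooden jamb block on the +x side, top 50 mm above the table, hinge leaf on its -x face with the knuckles on its upper edge; pin track on the +y side. Origin on the table, 70 mm below jamb_axis, same axes.
- pin_mark (a point): Park mark: black cross lines on both sides of the aluminium track's top, 115 mm to +y of jamb_axis, 49.5 mm above the table. Track 50 mm wide, y = 43..163 mm. Axes as jamb_axis.
- pin_grip (a point): Middle of the pin slide's grip, 104 mm above the table: black upright block 14 (x) x 22 (y) mm, free from 80 to 122 mm above the table. Below it the dark steel slide, 28 x 20 mm, top 80 mm above the table, with a white line round its middle. The slide runs along y and carries a 6 mm pin on the hinge axis, its tapered nose 90 mm to -y of the grip. Axes as jamb_axis.
- pin (a joint): Pin slide position in m, 0 to 0.090: 0 = pin fully home through both knuckles, growing as the grip is drawn to +y, away from the knuckles. At 0.060 the slide's white line stands on the mark, the nose in the middle of the near knuckle, the gap free. About 1.5 N of friction; it stays where it is left.
- flap_mid (a point): Centre of the flap's plywood panel, 12 (x, thickness) x 80 (y, width) x 70 mm (z, height), steel plates on the lower part of both faces; the flap weighs 0.09 to 0.17 kg. It stands upright and loose in either slot of the rack, knuckle down, lower edge 35 mm and upper edge 105 mm above the table. The same either way round.
- flap_eye (a point): Centre of the flap's own knuckle, 50 mm below flap_mid (15 mm below the panel's lower edge): steel tube along y, 28 mm long, 20 mm across, 10 mm hole, on a 4 mm thick, 26 mm wide tongue. Axes as flap_mid.
- flap: The whole flap; origin at the middle of the panel's lower edge, 35 mm below flap_mid, same axes.
- rack: Wooden rack fixed to the table (place and yaw vary), 150 (x) x 100 (y) mm, top 58 mm above the table, with two slots along y at x = -35 and +35 mm, 15 mm wide, 23 mm deep; the panels rest on ledges 35 mm above the table. Origin at the middle of its underside.
- spare: Plain plywood panel 12 x 80 x 48 mm without plates or knuckle, standing in the other slot of the rack, top 83 mm above the table; origin at the middle of its lower edge. Leave it.
- driver: Screwdriver, 160 mm, lying on the table in front of the jamb fixture; origin within it. Leave it.
- tape: Cardboard tape core, 68 mm across, 20 mm high, on the table beyond the rack; origin at its underside. Leave it.
- phone: Flat phone, 145 x 70 x 8 mm, to the right of the jamb fixture; origin at its underside. Leave it.
- glue: Jar, 56 mm across, 100 mm high, at the back; origin at its underside. Leave it.
- pot: White cup, 72 mm across, 90 mm high, at the back; origin at its underside. Leave it.
- offcut: Yellow offcut block, 70 x 90 x 60 mm, at the back; origin at its underside. Leave it.
- strip: Wooden strip, 140 x 30 x 22 mm, with a green stud, between the rack and the robot; origin at its underside. Leave it.
There are look-alikes about, which are no part of the job. What is shaped like the rack but orange, purple or turquoise is not meant.

How it is judged:
By the outcome, as a careful person would: the job done as asked, in the order asked, and still so for the second after the job is handed in, while the arm keeps its last pose, push and grip.
It also fails if it takes over 58 s, if anything falls off the work surface, if the arm or the gripper's body presses on something with over 40 N, if the wrist force passes 120 N, or if a joint passes its speed limit or range.

### The arm

A 6-joint arm with a two-finger parallel gripper is mounted at the origin on the work surface. World frame = base frame: x ahead of the robot, y to its left, z up, the work surface at z = 0. Lengths are in m, angles in rad, forces in N, time in s.
With the tool pointing down it reaches from about 0.35 to 0.775 m from the base axis. Payload 5.5 kg.
Tool frame: the origin (TCP) lies at the very end of the fingers, on their centre line; the grasp point (between the pads) lies 19 mm behind it; z points along the fingers, y is the line along which they close (so a half turn about z gives the same grasp; the last joint's range is limited). The gripper opens to 85 mm and grips with 20 to 120 N. Pads are 22 mm wide; open, the fingers measure 114 mm over their backs; the gripper's body (76 mm by 85 mm) begins 54 mm behind the grasp point. The pads swing forward as they close: fully open they stand 13 mm farther back than shut.
Start: joints at [1.081, 0.313, 0.046, 1.304, 0, 1.431], TCP at [0.197, 0.54, 0.231] pointing down, gripper open.
Joint ranges: [-2.76, 2.76], [-0.86, 1.69], [-1.03, 1.26], [-2.2, 2.34], [-1.47, 1.5], [-3.14, 3.14]. Speed limits (rad/s): [2.57, 2.57, 3.14, 3.14, 3.14, 3.14].

### API

Orientations are given as a unit quaternion [w, x, y, z].
In Python, from workcell import env gives the robot as it stands. The module is installed in compiled form; this text tells all that it offers.
- The arm moves only by the tool jog_arm, never from a script. Its argument "rows" is a list of rows, each a list of 6 numbers: the shift along the world's x, y, z in units of 40 mm (1.0 is 40 mm), then the turn, a rotation vector about the world's x, y, z in units of 6 degrees (1.0 is 6 degrees). In form: [[x, y, z, wx, wy, wz], ...]. A call has 1 to 12 rows; each row is the pose to reach, as a shift and turn from the pose commanded when the call began; what a row does not reach only later rows make up. A row lasts 1/12 s, in which the tool goes at most 41.7 mm and 7.16 degrees, less where a joint would pass 70% of its speed; a pose out of reach is approached as far as the arm can. A call with a gripper value outside its range is refused whole. "jaw" is the gripper command: -1 is fully open, 1 is shut, values between are in proportion, set as the call begins (left out, the last holds). The fingers move at their own pace and stop on an object; "force" is the grip in N (left out, the last holds). Time passes only in rows, so rows that repeat a pose let the fingers close. It gives the time, the measured TCP pose, the force, the opening and the grip force at its end, in the units of the state.
- env.get_state(): the state, without advancing time (a new reading comes with each control period).
- env.read_camera(name): name is "scene" or "top"; returns a dict with "pixels" (384x512x3 uint8, red, green, blue), "mtx" (3x3 intrinsics, pixels), "k1" (the pictures are not rectified: a ray, as slopes to the right and down, at radius r is drawn at 1 + k1 r^2 times it, then the intrinsics apply), "cam_to_world" (4x4, takes a point from camera to world coordinates). Camera axes: x right, y up, looking along -z (the intrinsics and any distortion apply to the point x, -y, -z); pixel columns grow to the right and rows downward; lengths in m; the calibration is good to about 2 mm. A picture is of the moment at which its call begins. There is no depth.
- env.hand_in(): hands the job in; it is judged then, once.
The state is a dict: "clock": time; "joint_pos": joint angles; "qvel": joint speeds; "tau": joint torques, N m; "tcp_pos": TCP position; "orientation": TCP orientation; "wrist_force": force on the tool from outside, world axes, zero at the start; "ft_torque": the same for the moment, N m; "finger_gap": finger opening in m; "grip_force": force on a finger pad.
Only numpy, scipy, OpenCV 4.12 (cv2) and the standard library are available. Lean on these libraries where they do the work, as an engineer would, in place of code of your own. Each camera call takes 0.05 s, during which the arm holds its last target. There are 200 camera calls.

## Working session

There is one attempt and no reset: what is moved stays moved. The work goes in short steps, Python scripts to look and compute and a tool call to move; the robot and the scene stay as the last step left them, time stands still between calls to the robot, and variables do not carry over. Pictures are saved under pics/ and viewed, at most 10 in all, crops included, and the job is handed in when it is done.

Besides the shell and the picture viewer there is one more tool, called after "Emit:" in YAML: its name, and indented under it one key for each argument. jog_arm: Moves the arm, as the interface text tells. Its arguments: {"type":"object","properties":{"rows":{"type":"array","items":{"type":"array","items":{"type":"number"}}},"jaw":{"type":"number"},"force":{"type":"number"}},"required":["rows"]}

```bash
mkdir -p pics; cat > h.py <<'E'
import numpy as np, cv2
from workcell import env
def shot(name):
    return env.read_camera(name)
def save(im,fn,s=1,box=None):
    p=im["pixels"]
    if box: p=p[box[1]:box[3],box[0]:box[2]]
    p=cv2.resize(p,None,fx=s,fy=s,interpolation=cv2.INTER_CUBIC)
    cv2.imwrite("pics/"+fn,cv2.cvtColor(p,cv2.COLOR_RGB2BGR))
def ray(c,px):
    K=c["mtx"];k1=c["k1"]
    d=cv2.undistortPoints(np.array([[px]],float),K,np.array([k1,0,0,0.]))[0,0]
    T=c["cam_to_world"]; v=T[:3,:3]@np.array([d[0],-d[1],-1]); return T[:3,3],v
def onz(c,px,z):
    o,v=ray(c,px); return o+v*(z-o[2])/v[2]
def proj(c,P):
    T=c["cam_to_world"]; q=T[:3,:3].T@(np.array(P)-T[:3,3]); x=q[0]/-q[2];y=-q[1]/-q[2]
    f=1+c["k1"]*(x*x+y*y); K=c["mtx"]
    return np.array([K[0,0]*x*f+K[0,2],K[1,1]*y*f+K[1,2]])
E
python3 - <<'E'
from h import *
for n in("scene","top"):
    c=shot(n); save(c,n+"0.png",1.5); print(n,c["cam_to_world"].round(3).tolist(),c["mtx"].round(1).tolist(),c["k1"])
print(env.get_state())
E
```

```text
scene [[-0.446, -0.733, 0.515, 1.192], [0.895, -0.363, 0.258, 0.495], [-0.002, 0.576, 0.818, 1.241], [0.0, 0.0, 0.0, 1.0]] [[415.2, 0.0, 258.1], [0.0, 415.2, 193.5], [0.0, 0.0, 1.0]] 0.03611034300123918
top [[-0.029, 0.992, -0.123, 0.295], [-1.0, -0.028, 0.009, 0.109], [0.006, 0.124, 0.992, 1.517], [0.0, 0.0, 0.0, 1.0]] [[375.5, 0.0, 253.4], [0.0, 375.5, 192.7], [0.0, 0.0, 1.0]] -0.09105479879532265
{'clock': 0.1, 'joint_pos': array([1.08141935e+00, 3.13917443e-01, 4.50886373e-02, 1.30360759e+00,
       9.99282537e-06, 1.43119027e+00]), 'qvel': array([ 0.00110261, -0.00355278,  0.00417743,  0.00056727,  0.00217578,
        0.00106303]), 'tau': array([ 3.73058865e-03, -4.81725061e+01,  2.99245048e+01,  1.27343897e-02,
       -1.70753051e-04, -5.83610344e-06]), 'tcp_pos': array([0.19683368, 0.53977113, 0.2305009 ]), 'orientation': array([-2.58415506e-04,  1.73995295e-01,  9.84746142e-01, -7.78270727e-04]), 'wrist_force': array([1.11971458, 0.08883566, 0.05195248]), 'ft_torque': array([ 0.03305564,  0.00169163, -0.0152616 ]), 'grip_force': 0.0, 'finger_gap': 0.08570904131877889}
```

View pics/scene0.png

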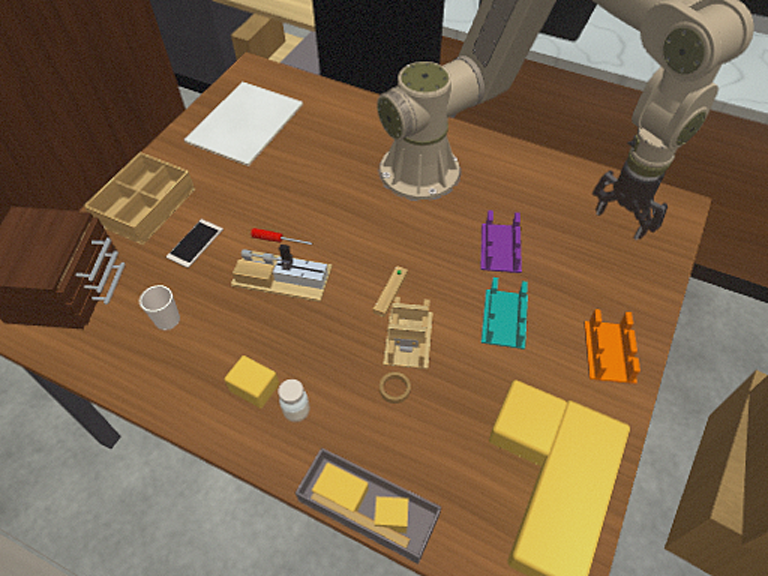

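View pics/top0.png

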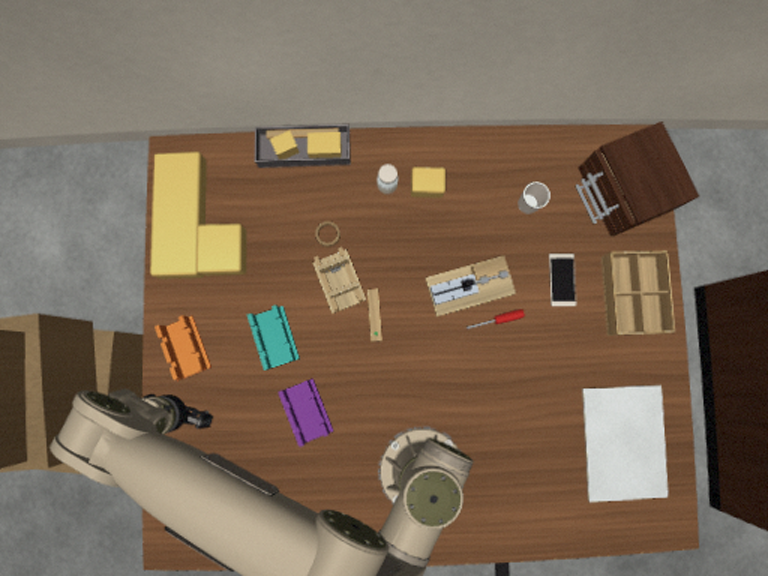

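The scene view shows the wooden rack at (408,335), plus look-alikes in purple (501,242), turquoise (505,312) and orange (612,347). The plain wooden one is the one described. The jamb fixture is at (283,270). In the top view the rack is at (338,280) and the jamb at (470,285). Next I'll take enlarged crops.

```bash
python3 - <<'E'
from h import *
s=shot("scene");t=shot("top")
def cr(c,x0,y0): 
    return cv2.resize(c["pixels"][y0:y0+60,x0:x0+80],(400,300),interpolation=cv2.INTER_CUBIC)
im=np.vstack([np.hstack([cr(s,148,152),cr(s,235,190)]),np.hstack([cr(t,275,160),cr(t,185,157)])])
cv2.imwrite("pics/q.png",im[:,:,::-1])
E
```

```text
(no output)
```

View pics/q.png

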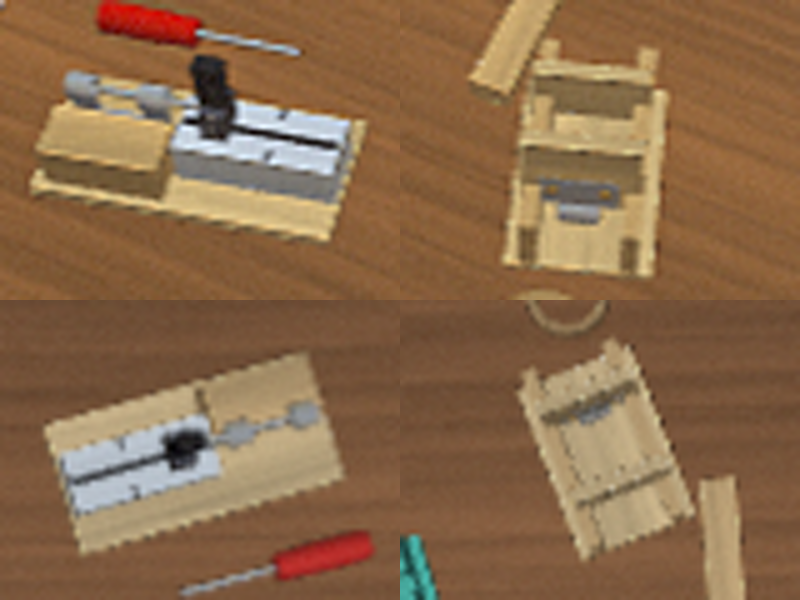

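Crop positions:
- **Jamb:** the track marks in the top view are at about (299.4,188.6) and (302.4,198), with knuckles at (322.6,186.6) and (335.6,183).
- **Flap:** the panel with steel plates and knuckle is in the far (+x) slot of the plain wooden rack. Its upper edge in the scene view runs from (259,218) to (285,221).
- **Spare:** the plain panel is in the near slot.

```bash
python3 - <<'E'
from h import *
s=shot("scene");t=shot("top")
def mask(c,x0,y0,w=80,h=60,lo=140,sat=45):
    hsv=cv2.cvtColor(c["pixels"],cv2.COLOR_RGB2HSV); m=np.zeros(hsv.shape[:2],np.uint8)
    r=hsv[y0:y0+h,x0:x0+w]; m[y0:y0+h,x0:x0+w]=((r[...,1]<sat)&(r[...,2]>lo)).astype(np.uint8)*255
    return m
# top view track
m=mask(t,275,160); m=cv2.morphologyEx(m,cv2.MORPH_CLOSE,np.ones((3,3)))
for c in cv2.findContours(m,cv2.RETR_EXTERNAL,cv2.CHAIN_APPROX_NONE)[0]:
    if cv2.contourArea(c)>5:
        r=cv2.minAreaRect(c); print("top",cv2.contourArea(c),np.round(r[0],1),np.round(r[1],1),r[2])
        if cv2.contourArea(c)>150:
            P=[onz(t,p,.0495)[:2] for p in cv2.boxPoints(r)]; print(np.round(P,4).tolist())
T=lambda x,y:(275+x/5-.4,160+y/5-.4); S=lambda x,y:(148+x/5-.4,152+y/5-.4)
R=lambda x,y:(235+x/5-.4,190+y/5-.4); U=lambda x,y:(185+x/5-.4,157+y/5-.4)
print("marks top",[onz(t,T(*p),.0495)[:2].round(4).tolist() for p in((122,143),(137,190))])
print("marks scn",[onz(s,S(*p),.0495)[:2].round(4).tolist() for p in((283,114),(268,156))])
print("knuck top",[onz(t,T(*p),.078)[:2].round(4).tolist() for p in((238,133),(303,115))])
print("knuck scn",[onz(s,S(*p),.075)[:2].round(4).tolist() for p in((157,98),(83,86))])
print("grip top z122 scn",onz(s,S(208,62),.122)[:2].round(4), "top",onz(t,T(186,140),.122)[:2].round(4))
print("track corners scn",[onz(s,S(*p),.0495)[:2].round(4).tolist() for p in((175,153),(337,178),(352,121))])
print("flap edge scn",[onz(s,R(*p),.105)[:2].round(4).tolist() for p in((120,141),(248,155))])
print("spare edge scn",[onz(s,R(*p),.083)[:2].round(4).tolist() for p in((135,68),(250,82))])
print("rack top corners top z58",[onz(t,U(*p),.058)[:2].round(4).tolist() for p in((118,88),(222,42),(185,257),(292,212))])
print("flap bottom plates top",[onz(t,U(*p),.105)[:2].round(4).tolist() for p in((140,112),(237,82))])
E
```

```text
top 377.5 [309.4 190.6] [13.3 45.2] 74.35775756835938
[[0.4839, -0.0329], [0.5279, -0.2084], [0.4762, -0.2198], [0.4328, -0.0449]]
top 9.5 [336.  182.5] [3. 4.] 90.0
marks top [[0.4909, -0.0853], [0.4532, -0.0955]]
marks scn [[0.4532, -0.094], [0.4907, -0.0841]]
knuck top [[0.4924, -0.1724], [0.5052, -0.2242]]
knuck scn [[0.4965, -0.1691], [0.5108, -0.2224]]
grip top z122 scn [ 0.482 -0.128] top [ 0.4822 -0.1241]
track corners scn [[0.5179, -0.145], [0.4857, -0.0303], [0.4366, -0.046]]
flap edge scn [[0.5619, 0.1804], [0.5349, 0.2584]]
spare edge scn [[0.4937, 0.1577], [0.4696, 0.2314]]
rack top corners top z58 [[0.5557, 0.2716], [0.5902, 0.1888], [0.4205, 0.2212], [0.4534, 0.1369]]
flap bottom plates top [[0.5282, 0.2498], [0.5493, 0.1754]]
```

Emit:
jog_arm:
  rows:
    - [0.7, -1, 0, 0, 0, 0.5]
    - [1.1, -2, 0, 0, 0, 1]
    - [1.5, -3, 0, 0, 0, 1.5]
    - [1.9, -4, 0, 0, 0, 2]
    - [2.3, -5, 0, 0, 0, 2.5]
    - [2.7, -6, 0, 0, 0, 3]
    - [3.1, -7, 0, 0, 0, 3.5]
    - [3.5, -8, 0, 0, 0, 4]
    - [3.9, -9, 0, 0, 0, 4.5]
    - [4.3, -10, 0, 0, 0, 5]
    - [4.7, -11, 0, 0, 0, 5.5]
    - [5.1, -12, 0, 0, 0, 5.7]
  jaw: -0.06

```text
clock: 1.3
tcp_pos: [0.3929, 0.0792, 0.2317]
orientation: [0.001, -0.124, 0.992, 0.0]
wrist_force: [1.1, 0.3, -0.6]
finger_gap: 0.0452
grip_force: 0.0
```

```bash
python3 - <<'E'
from h import *
s=shot("scene");t=shot("top")
a=cv2.resize(s["pixels"][195:240,252:292],(400,450),interpolation=cv2.INTER_CUBIC)
b=cv2.resize(t["pixels"][162:207,205:245],(400,450),interpolation=cv2.INTER_CUBIC)
cv2.imwrite("pics/r.png",np.hstack([a,b])[:,:,::-1])
print(env.get_state()["joint_pos"])
E
```

```text
[-0.00920905 -0.02319899 -0.35141028  1.24065222 -0.00153716 -0.24675789]
```

View pics/r.png

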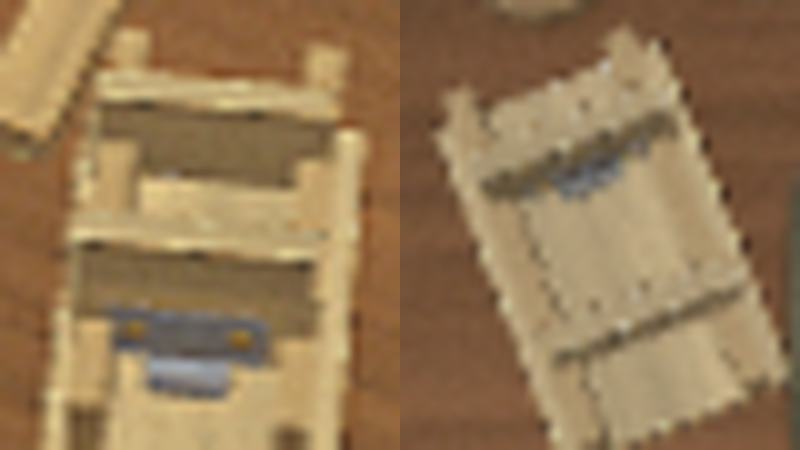

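The crop shows the flap in the far slot. In the scene view its front top edge runs (75,243)–(312,262) in crop pixels, with plates and knuckle below. In the top view the robot-side top edge runs about (480,180)–(672,113). The spare is in the near slot.

```bash
python3 - <<'E'
from h import *
s=shot("scene");t=shot("top")
A=lambda x,y:(252+x/10-.45,195+y/10-.45); B=lambda x,y:(205+(x-400)/10-.45,162+y/10-.45)
def rep(n,c,f,ps,z):
    P=np.array([onz(c,f(*p),z)[:2] for p in ps]); d=P[1]-P[0]
    print(n,P.round(4).tolist(),"mid",P.mean(0).round(4),"len",np.linalg.norm(d).round(4),"deg",np.degrees(np.arctan2(-d[0],d[1])).round(1))
rep("flap +x edge",s,A,((75,243),(312,262))[::1],.105)
rep("flap -x edge",t,B,((672,113),(480,180)),.105)
rep("spare +x edge",s,A,((100,100),(335,117)),.083)
rep("spare -x edge",t,B,((740,290),(555,352)),.083)
rep("rack side L top58",t,B,((440,140),(555,440)),.058)
rep("rack side R",t,B,((655,45),(785,370)),.058)
# project guess
for c,n in((s,"s"),(t,"t")):
  print(n,[proj(c,(x,y,.02)).round(1).tolist() for x,y in((.54,.2166),(.545,.2185))])
E
```

```text
flap +x edge [[0.5648, 0.1834], [0.5375, 0.2544]] mid [0.5511 0.2189] len 0.0761 deg 21.0
flap -x edge [[0.5499, 0.1763], [0.5261, 0.25]] mid [0.538  0.2132] len 0.0774 deg 17.9
spare +x edge [[0.4986, 0.1599], [0.4699, 0.2332]] mid [0.4843 0.1966] len 0.0787 deg 21.4
spare -x edge [[0.4839, 0.1527], [0.4619, 0.2244]] mid [0.4729 0.1886] len 0.075 deg 17.1
rack side L top58 [[0.5502, 0.2703], [0.4303, 0.2271]] mid [0.4903 0.2487] len 0.1275 deg 109.8
rack side R [[0.5858, 0.1847], [0.4552, 0.1366]] mid [0.5205 0.1607] len 0.1392 deg 110.2
s [[271.1, 230.2], [271.0, 231.6]]
t [[222.9, 179.3], [222.4, 178.0]]
```

Emit:
jog_arm:
  rows:
    - [0.4, -1, 0, 0, 0, 0]
    - [0.8, -2, 0, 0, 0, 0]
    - [1.2, -3, -0.2, 0, 0, 0]
    - [1.6, -4, -0.4, 0, 0, 0]
    - [2.0, -4.8, -0.8, 0, 0, 0]
    - [2.2, -5.15, -1.5, 0, 0, 0]
    - [2.2, -5.15, -1.9, 0, 0, 0]
    - [2.2, -5.15, -1.9, 0, 0, 0]

```text
clock: 2.17
tcp_pos: [0.4788, -0.123, 0.1514]
orientation: [-0.003, -0.124, 0.992, 0.002]
wrist_force: [-1.3, 0.6, 0.4]
finger_gap: 0.0452
grip_force: 0.0
```

Emit:
jog_arm:
  rows:
    - [0, 0, -0.4, 0, 0, 0]
    - [0, 0, -0.8, 0, 0, 0]
    - [0, 0, -1.2, 0, 0, 0]
    - [0, 0, -1.65, 0, 0, 0]
    - [0, 0, -1.65, 0, 0, 0]

```text
clock: 2.58
tcp_pos: [0.479, -0.1218, 0.0876]
orientation: [-0.002, -0.125, 0.992, 0.001]
wrist_force: [-0.4, 0.2, -0.0]
finger_gap: 0.0452
grip_force: 0.0
```

Emit:
jog_arm:
  rows:
    - [0, 0, 0, 0, 0, 0]
    - [0, 0, 0, 0, 0, 0]
    - [0, 0, 0, 0, 0, 0]
    - [0, 0, 0, 0, 0, 0]
    - [0, 0, 0, 0, 0, 0]
    - [0, 0, 0, 0, 0, 0]
  jaw: 1
  force: 25

```text
clock: 3.08
tcp_pos: [0.4816, -0.125, 0.0909]
orientation: [0.001, -0.123, 0.992, -0.0]
wrist_force: [-1.4, 0.9, 6.3]
finger_gap: 0.0215
grip_force: 30.1
```

```bash
python3 - <<'E'
from h import *
s=shot("scene");t=shot("top")
a=cv2.resize(s["pixels"][155:207,148:228],(800,520),interpolation=cv2.INTER_CUBIC)
cv2.imwrite("pics/g1.png",a[:,:,::-1])
E
```

```text
(no output)
```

View pics/g1.png

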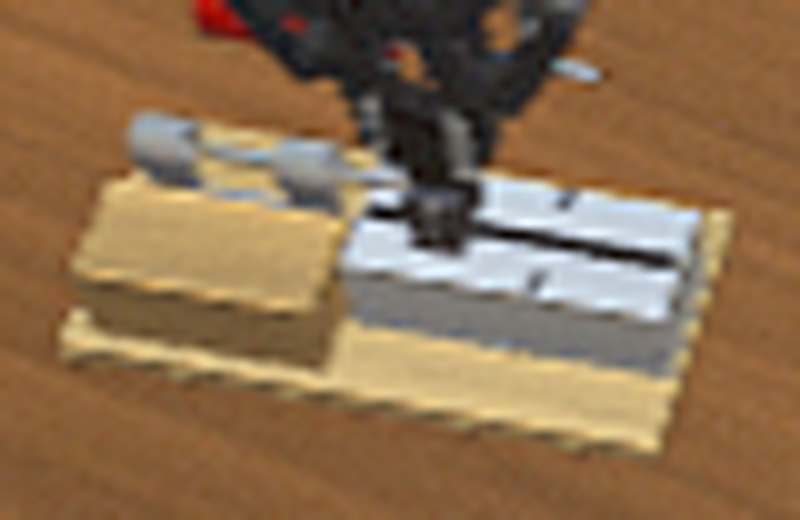

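The grip is held at 21.5 mm opening. The slide is at about crop (440,220), short of the marks at (567,197) and (538,282). I'll draw it back about 34 mm, then check.

Emit:
jog_arm:
  rows:
    - [0, 0, 0.05, 0, 0, 0]
    - [-0.05, 0.2, 0.05, 0, 0, 0]
    - [-0.1, 0.4, 0.05, 0, 0, 0]
    - [-0.15, 0.6, 0.05, 0, 0, 0]
    - [-0.21, 0.82, 0.05, 0, 0, 0]
    - [-0.21, 0.82, 0.05, 0, 0, 0]
    - [-0.21, 0.82, 0.05, 0, 0, 0]
    - [-0.21, 0.82, 0.05, 0, 0, 0]

```text
clock: 3.85
tcp_pos: [0.4726, -0.0903, 0.091]
orientation: [0.001, -0.124, 0.992, 0.001]
wrist_force: [5.1, 2.4, -10.6]
finger_gap: 0.0218
grip_force: 27.9
```

```bash
python3 - <<'E'
from h import *
s=shot("scene")
a=cv2.resize(s["pixels"][160:200,165:225],(780,520),interpolation=cv2.INTER_CUBIC)
cv2.imwrite("pics/g2.png",a[:,:,::-1]); print(env.get_state()["tcp_pos"])
E
```

```text
[ 0.47261821 -0.09033248  0.09100358]
```

View pics/g2.png

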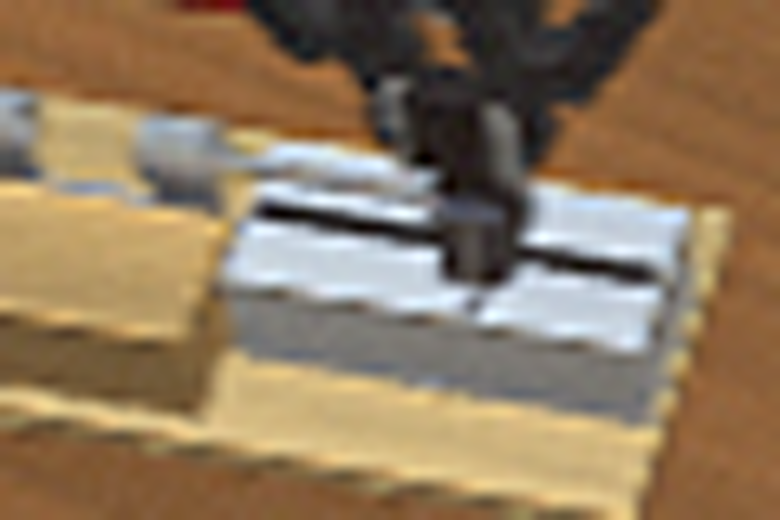

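The slide now stands almost on the mark: its face centre is at about (478,279) and the mark at (475,303) in the crop. I'll read the intensity profile to measure what is left.

```bash
python3 - <<'E'
from h import *
s=np.mean([shot("scene")["pixels"].astype(float) for _ in range(6)],0).mean(2); c=shot("scene")
print(s[174:187,196:210].astype(int))
jm=np.array([.472,-.0897]);X=np.array([.9695,.245]);Y=np.array([-.245,.9695])
for dx,z in((25,.0495),(20,.0495),(14,.0495),(14,.06),(14,.07),(14,.08)):
    print(dx,z,proj(c,[*(jm+X*dx/1e3),z]).round(2),proj(c,[*(jm+X*dx/1e3+Y*.001),z]).round(2))
E
```

```text
[[170 148  69  19  24  26  27  46  68 124 193 212 184 142]
 [129 127 122  76  69  66  47  37  38  88 174 219 214 215]
 [244 208 100  91  90  87  97  89  42  82 166 213 207 207]
 [ 72  78  73  49  57  54  62  61  41 117 197 217 208 207]
 [ 61  52  29  43  70  81  50  51  68 172 240 230 224 221]
 [225 213 144  38  67  78  50  47  39  24  45  66  88 145]
 [211 216 178  24  59  75  45  40  84 150 141  52  41   8]
 [208 212 185  99  80  75  29  48 151 217 216 218 222 204]
 [213 214 218 226 215 158 143 195 217 208 204 203 204 205]
 [231 225 222 224 180 108 193 221 214 211 209 205 204 203]
 [ 97  94 120 149 149 164 238 228 217 217 213 213 211 210]
 [119 120 119 117 116 114 101  95 129 159 187 209 229 222]
 [120 120 120 120 122 122 119 119 117 116 113 113 102  98]]
25 0.0495 [200.53 183.97] [200.8  184.02]
20 0.0495 [200.93 182.87] [201.2  182.92]
14 0.0495 [201.42 181.56] [201.69 181.61]
14 0.06 [201.08 179.79] [201.35 179.84]
14 0.07 [200.76 178.09] [201.03 178.14]
14 0.08 [200.43 176.37] [200.71 176.41]
```

The line is about 0.7 mm short, so I'll nudge it, then release and rise.

Emit:
jog_arm:
  rows:
    - [-0.005, 0.02, -0.04, 0, 0, 0]
    - [-0.005, 0.02, -0.04, 0, 0, 0]
    - [-0.005, 0.02, -0.04, 0, 0, 0]
    - [-0.005, 0.02, -0.04, 0, 0, 0]

```text
clock: 4.58
tcp_pos: [0.4729, -0.0909, 0.0909]
orientation: [0.001, -0.124, 0.992, -0.0]
wrist_force: [1.0, 3.0, 6.3]
finger_gap: 0.0216
grip_force: 30.0
```

Emit:
jog_arm:
  rows:
    - [-0.0, 0.0, 0, 0, 0, 0]
    - [0, 0, 0, 0, 0, 0]
    - [0, 0, 0, 0, 0, 0]
    - [0, 0, 0.3, 0, 0, 0]
    - [0, 0, 1, 0, 0, 0]
    - [0, 0, 2, 0, 0, 0]
    - [0.2, 0.7, 3, 0, 0, -1]
    - [0.4, 1.4, 3, 0, 0, -2]
    - [0.6, 2.1, 3, 0, 0, -3]
    - [0.8, 2.8, 3, 0, 0, -4]
  jaw: 0

```text
clock: 5.42
tcp_pos: [0.5047, 0.0215, 0.2107]
orientation: [0.001, 0.089, 0.996, -0.0]
wrist_force: [1.1, -1.2, 0.1]
finger_gap: 0.0429
grip_force: 0.0
```

```bash
python3 - <<'E'
from h import *
I=np.mean([shot("scene")["pixels"].astype(float) for _ in range(6)],0); s=I.mean(2)
print(s[174:185,196:207].astype(int)); print(env.get_state()["tcp_pos"])
E
```

```text
[[164 148  70  22  28  28  28  28  32 148 218]
 [127 102  72  76  70  65  49  39  38 116 194]
 [242 207  99  89  90  89  88  70  39 111 188]
 [ 72  79  72  79  99  50  59  55  38 149 224]
 [ 60  54  31  54  68  61  54  51  63 167 236]
 [224 196 100  37  64  79  49  49  36  24  42]
 [210 217 178  27  59  72  44  39 117 179 139]
 [207 211 175  63  73  59  30  44 145 217 211]
 [211 213 218 227 214 155 143 192 215 205 203]
 [230 223 219 223 179 109 191 221 214 211 207]
 [ 95  92 120 147 148 162 236 225 215 214 212]]
[0.50352696 0.0201204  0.20920737]
```

The line is still about 1.2 mm short, and the TCP reading agrees. I'll go back and close the fingers centred on the mark.

Emit:
jog_arm:
  rows:
    - [-0.2, -0.7, 0, 0, 0, 1]
    - [-0.4, -1.4, 0, 0, 0, 2]
    - [-0.6, -2.1, 0, 0, 0, 3]
    - [-0.79, -2.73, 0, 0, 0, 4]
    - [-0.79, -2.73, -1, 0, 0, 4]
    - [-0.79, -2.73, -2, 0, 0, 4]
    - [-0.79, -2.73, -2.5, 0, 0, 4]
    - [-0.79, -2.73, -2.85, 0, 0, 4]
    - [-0.79, -2.73, -2.85, 0, 0, 4]
    - [-0.79, -2.73, -2.85, 0, 0, 4]
    - [-0.79, -2.73, -2.85, 0, 0, 4]

```text
clock: 6.63
tcp_pos: [0.473, -0.0893, 0.0967]
orientation: [0.001, -0.123, 0.992, -0.0]
wrist_force: [0.2, -0.5, -0.3]
finger_gap: 0.0428
grip_force: 0.0
```

Emit:
jog_arm:
  rows:
    - [0, 0.015, 0, 0, 0, 0]
    - [0, 0.015, 0, 0, 0, 0]
    - [0, 0.015, 0, 0, 0, 0]
    - [0, 0.015, 0, 0, 0, 0]
    - [0, 0.015, 0, 0, 0, 0]
    - [0, 0.015, 0, 0, 0, 0]
  jaw: 1

```text
clock: 7.13
tcp_pos: [0.4736, -0.0884, 0.0973]
orientation: [0.001, -0.123, 0.992, -0.001]
wrist_force: [-1.2, -1.6, 6.5]
finger_gap: 0.0214
grip_force: 29.1
```

Emit:
jog_arm:
  rows:
    - [0, 0, 0, 0, 0, 0]
    - [0, 0, 0, 0, 0, 0]
    - [0, 0, 0, 0, 0, 0]
    - [0, 0, 0.3, 0, 0, 0]
    - [0, 0, 1, 0, 0, 0]
    - [0, 0, 2, 0, 0, 0]
    - [0.2, 0.7, 3, 0, 0, -1]
    - [0.4, 1.4, 3, 0, 0, -2]
    - [0.6, 2.1, 3, 0, 0, -3]
    - [0.8, 2.8, 3, 0, 0, -4]
  jaw: 0

```text
clock: 7.97
tcp_pos: [0.5054, 0.0253, 0.2169]
orientation: [0.001, 0.089, 0.996, 0.0]
wrist_force: [0.4, -0.0, 0.0]
finger_gap: 0.043
grip_force: 0.0
```

```bash
python3 - <<'E'
from h import *
I=np.mean([shot("scene")["pixels"].astype(float) for _ in range(6)],0); s=I.mean(2)
print(s[174:185,196:207].astype(int)); print(env.get_state()["tcp_pos"])
E
```

```text
[[159 175 151  13  25  27  31  26  32  85 171]
 [122 124 127  82  67  66  49  42  45  61 156]
 [241 224 156  84  85  85  88  81  58  35 140]
 [ 67  98 105  36  61  79  63  59  38  57 155]
 [ 58  46  22  39  64  79  50  51  48 127 211]
 [222 229 194  66  62  76  49  52  49  31  46]
 [207 212 189  97  55  72  43  46  61 129 143]
 [206 209 181  94  59  58  60  26 106 190 217]
 [210 211 216 225 214 157 146 171 185 210 203]
 [229 222 220 223 177 108 193 222 214 210 207]
 [ 96  93 119 149 148 162 236 224 218 214 211]]
[0.50408718 0.02370607 0.21533375]
```

The slide line is on the mark to within about 1 mm. Next, over the flap.

Emit:
jog_arm:
  rows:
    - [0.1, 0.6, 0, 0, 0, -1.1]
    - [0.25, 1.3, 0, 0, 0, -2.2]
    - [0.4, 2, 0, 0, 0, -3.3]
    - [0.55, 2.7, 0, 0, 0, -4.4]
    - [0.7, 3.4, 0, 0, 0, -5.5]
    - [0.85, 4.1, 0, 0, 0, -6.6]
    - [1.01, 4.82, 0, 0, 0, -7.7]
    - [1.01, 4.82, 0, 0, 0, -8.8]
    - [1.01, 4.82, -0.5, 0, 0, -10.03]
    - [1.01, 4.82, -1, 0, 0, -10.03]
    - [1.01, 4.82, -1.5, 0, 0, -10.03]
    - [1.01, 4.82, -1.5, 0, 0, -10.03]
  jaw: -0.1

```text
clock: 9.27
tcp_pos: [0.5425, 0.215, 0.1514]
orientation: [-0.002, 0.574, 0.819, -0.003]
wrist_force: [-0.6, 0.2, -0.3]
finger_gap: 0.0473
grip_force: 0.0
```

```bash
python3 - <<'E'
from h import *
s=shot("scene");t=shot("top")
a=cv2.resize(s["pixels"][175:235,250:303],(398,450),interpolation=cv2.INTER_CUBIC)
b=cv2.resize(t["pixels"][155:215,200:253],(398,450),interpolation=cv2.INTER_CUBIC)
cv2.imwrite("pics/f1.png",np.hstack([a,b])[:,:,::-1]); print(env.get_state()["tcp_pos"],env.get_state()["joint_pos"])
E
```

```text
[0.54445512 0.21571695 0.1552284 ] [ 2.40237034e-01  3.66979658e-01 -6.57487904e-02  1.14024996e+00
 -7.28107066e-05  1.46349283e+00]
```

View pics/f1.png

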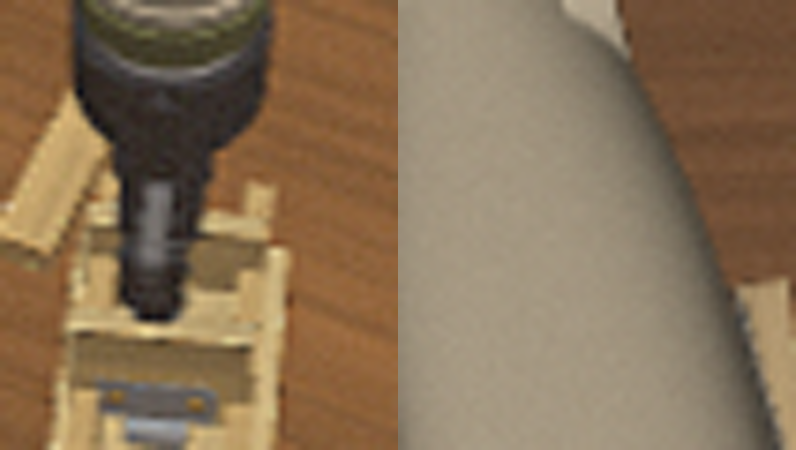

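The finger stands over the middle of the panel (crop x about 155, with the panel spanning 70–252), so I'll descend and grip.

Emit:
jog_arm:
  rows:
    - [0, 0, -0.5, 0, 0, 0]
    - [0, 0, -1, 0, 0, 0]
    - [0, 0, -1.4, 0, 0, 0]
    - [0, 0, -1.75, 0, 0, 0]
    - [0, 0, -2.1, 0, 0, 0]
    - [0, 0, -2.1, 0, 0, 0]
    - [0, 0, -2.1, 0, 0, 0]

```text
clock: 9.95
tcp_pos: [0.5454, 0.2165, 0.0726]
orientation: [0.0, 0.574, 0.819, 0.0]
wrist_force: [-0.2, -0.3, 0.6]
finger_gap: 0.0471
grip_force: 0.0
```

Emit:
jog_arm:
  rows:
    - [0, 0, 0, 0, 0, 0]
    - [0, 0, 0, 0, 0, 0]
    - [0, 0, 0, 0, 0, 0]
    - [0, 0, 0, 0, 0, 0]
    - [0, 0, 0, 0, 0, 0]
    - [0, 0, 0, 0, 0, 0]
    - [0, 0, 0, 0, 0, 0]
    - [0, 0, 0, 0, 0, 0]
  jaw: 1
  force: 60

```text
clock: 10.62
tcp_pos: [0.5457, 0.217, 0.0731]
orientation: [0.001, 0.574, 0.819, 0.001]
wrist_force: [-0.8, -1.7, 5.5]
finger_gap: 0.0114
grip_force: 60.2
```

Emit:
jog_arm:
  rows:
    - [0, 0, 0.15, 0, 0, 0]
    - [0, 0, 0.4, 0, 0, 0]
    - [0, 0, 0.8, 0, 0, 0]
    - [0, 0, 1.2, 0, 0, 0]
    - [0, 0, 1.6, 0, 0, 0]
    - [0, 0, 2, 0, 0, 0]
    - [0, 0, 2.4, 0, 0, 0]
    - [0, 0, 2.8, 0, 0, 0]
    - [0, 0, 3.3, 0, 0, 0]
    - [0, 0, 3.3, 0, 0, 0]

```text
clock: 11.45
tcp_pos: [0.5468, 0.2175, 0.2086]
orientation: [0.002, 0.574, 0.819, 0.003]
wrist_force: [0.8, 1.5, 0.4]
finger_gap: 0.0112
grip_force: 59.3
```

Emit:
jog_arm:
  rows:
    - [-0.1, -0.8, 0, 0, 0, -0.1]
    - [-0.2, -1.6, 0, 0, 0, -0.2]
    - [-0.3, -2.4, 0, 0, 0, -0.3]
    - [-0.4, -3.2, 0, 0, 0, -0.4]
    - [-0.5, -4, 0, 0, 0, -0.5]
    - [-0.6, -4.8, 0, 0, 0, -0.6]
    - [-0.7, -5.6, 0, 0, 0, -0.7]
    - [-0.8, -6.4, 0, 0, 0, -0.8]
    - [-0.9, -7.2, 0, 0, 0, -0.9]
    - [-1, -8, 0, 0, 0, -0.97]
    - [-1.05, -8.7, 0, 0, 0, -0.97]
    - [-1.1, -9.3, 0, 0, 0, -0.97]

```text
clock: 12.45
tcp_pos: [0.5003, -0.1569, 0.2035]
orientation: [0.0, 0.615, 0.788, -0.0]
wrist_force: [0.2, 1.0, -0.8]
finger_gap: 0.011
grip_force: 59.3
```

Emit:
jog_arm:
  rows:
    - [-0.02, -0.6, 0, 0, 0, 0]
    - [-0.04, -1.13, 0, 0, 0, 0]
    - [-0.04, -1.13, 0, 0, 0, 0]
    - [-0.04, -1.13, 0, 0, 0, 0]
    - [-0.04, -1.13, 0, 0, 0, 0]
    - [-0.04, -1.13, 0, 0, 0, 0]

```text
clock: 12.95
tcp_pos: [0.4991, -0.1993, 0.2036]
orientation: [-0.0, 0.614, 0.789, 0.0]
wrist_force: [0.2, 0.7, -0.5]
finger_gap: 0.0113
grip_force: 59.3
```

```bash
python3 - <<'E'
from h import *
s=shot("scene");t=shot("top")
a=cv2.resize(s["pixels"][130:200,135:225],(720,560),interpolation=cv2.INTER_CUBIC)
cv2.imwrite("pics/j1.png",a[:,:,::-1]); S=env.get_state(); print(S["tcp_pos"],S["orientation"],S["wrist_force"],S["finger_gap"])
E
```

```text
[ 0.49931736 -0.19918627  0.20373135] [-9.75134416e-05  6.13992831e-01  7.89311591e-01  8.31817392e-05] [-0.6762032   0.18558393 -0.86390337] 0.011297349030885133
```

View pics/j1.png

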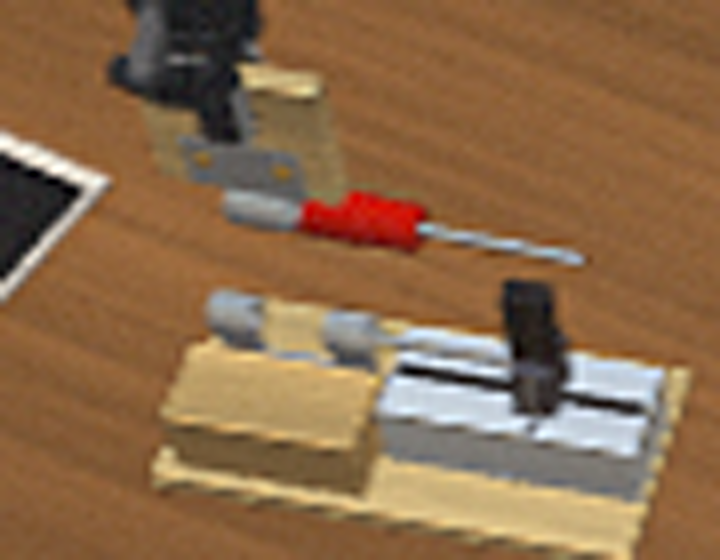

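The flap hangs upright above the jamb, with its knuckle at about crop (262,209). The fixed knuckles are at (236,320) and (353,339), and the slide line is still on the mark at (533,425). Next I'll measure all of this relative to each other from masks.

```bash
python3 - <<'E'
from h import *
c=shot("scene");I=np.mean([shot("scene")["pixels"].astype(float) for _ in range(10)],0)
x0,y0=135,130
s=cv2.resize(I[y0:200,x0:225].astype(np.uint8),None,fx=8,fy=8,interpolation=cv2.INTER_CUBIC)
f=s.astype(int); m=((f.max(2)-f.min(2)<38)&(f.max(2)>85)).astype(np.uint8)*255
m[:, 470:]=0
m=cv2.morphologyEx(m,cv2.MORPH_OPEN,np.ones((17,17)))
X=np.array([.9695,.245,0]);Y=np.array([-.245,.9695,0]);J=np.array([.5002,-.2,.07])
tcp=env.get_state()["tcp_pos"]
def onplane(p,P):
    o,v=ray(c,p); q=o+v*(X@(P-o))/(X@v); return q
for k in cv2.findContours(m,cv2.RETR_EXTERNAL,cv2.CHAIN_APPROX_SIMPLE)[0]:
    if cv2.contourArea(k)>500:
        x,y,w,h=cv2.boundingRect(k); ctr=((x+w/2)/8-.5+x0,(y+h/2)/8-.5+y0)
        q=onplane(ctr,J); print((x,y,w,h),"z70",onz(c,ctr,.07).round(4)[:2],"jamb y,z on X=0 plane",(Y@(q-J)*1e3).round(1),(q[2]*1e3).round(1))
print("tcp in jamb",X@(tcp-J),Y@(tcp-J))
for n,p in(("panel TR",(325,85)),("panel BR",(345,195)),("panel BL",(157,165)),("knL",(222,205)),("knR",(302,212))):
    px=(p[0]/8-.5+x0,p[1]/8-.5+y0); q=onplane(px,tcp+X*(.006 if n[0]=='p' else 0)); print(n,(Y@(q-J)*1e3).round(1),(q[2]*1e3).round(1))
cv2.imwrite("pics/m.png",m)
# predicted silhouettes
def cyl(cy,L,z,x=0):
    P=[J+X*(x+.01*np.cos(a))+Y*(cy+e*L/2)+np.array([0,0,z-.07+.01*np.sin(a)]) for a in np.arange(0,6.28,.2) for e in(-1,1)]
    u=np.array([proj(c,p) for p in P]); u=(u-[x0-.5,y0-.5])*8; return u.min(0).round(0),u.max(0).round(0)
print("pred far",cyl(-.027,.02,.07),"near",cyl(.027,.02,.07),"flap",cyl(Y@(tcp-J),.028,tcp[2]-.0531,X@(tcp-J)))
E
```

```text
(376, 376, 94, 94) z70 [ 0.5227 -0.1186] jamb y,z on X=0 plane 50.9 8.8
(398, 336, 72, 37) z70 [ 0.4881 -0.1345] jamb y,z on X=0 plane 64.2 63.9
(323, 311, 58, 43) z70 [ 0.4938 -0.1739] jamb y,z on X=0 plane 26.7 69.7
(208, 292, 54, 42) z70 [ 0.5077 -0.2269] jamb y,z on X=0 plane -28.4 69.0
(202, 145, 103, 86) z70 [ 0.4422 -0.2607] jamb y,z on X=0 plane -1.8 161.3
(14, 144, 50, 32) z70 [ 0.4722 -0.3591] jamb y,z on X=0 plane -99.8 155.4
(130, 14, 25, 56) z70 [ 0.389  -0.3591] jamb y,z on X=0 plane -33.2 244.0
tcp in jamb -0.0009411503449972562 -2.4585397314043115e-05
panel TR 45.9 242.2
panel BR 42.7 173.6
panel BL -40.8 172.2
knL -19.6 144.7
knR 17.3 149.3
pred far (array([208., 286.]), array([267., 338.])) near (array([323., 306.]), array([382., 358.])) flap (array([223., 175.]), array([303., 232.]))
```

The prediction from J=(0.5002,−0.200) matches the fixed knuckles and the hanging flap knuckle to within about 0.5 mm. I'll correct X by 1 mm and lower to just above the gap.

Emit:
jog_arm:
  rows:
    - [0.02, 0.005, -0.3, 0, 0, 0]
    - [0.02, 0.005, -0.6, 0, 0, 0]
    - [0.02, 0.005, -0.9, 0, 0, 0]
    - [0.02, 0.005, -1.2, 0, 0, 0]
    - [0.02, 0.005, -1.4, 0, 0, 0]
    - [0.02, 0.005, -1.4, 0, 0, 0]
    - [0.02, 0.005, -1.4, 0, 0, 0]
    - [0.02, 0.005, -1.4, 0, 0, 0]

```text
clock: 14.27
tcp_pos: [0.5005, -0.2003, 0.1484]
orientation: [0.0, 0.615, 0.789, 0.0]
wrist_force: [-0.1, 0.3, -0.9]
finger_gap: 0.0106
grip_force: 59.3
```

```bash
python3 - <<'E'
from h import *
c=shot("scene");I=np.mean([shot("scene")["pixels"].astype(float) for _ in range(10)],0)
s=cv2.resize(I[145:185,145:205].astype(np.uint8),None,fx=13,fy=13,interpolation=cv2.INTER_CUBIC)
J=np.array([.5002,-.2,.07]);X=np.array([.9695,.245,0]);Y=np.array([-.245,.9695,0]);S=env.get_state();tcp=S["tcp_pos"]
print(tcp,X@(tcp-J),Y@(tcp-J),S["wrist_force"],S["orientation"])
for cy,L,z,x in((-.027,.02,.07,0),(.027,.02,.07,0),(Y@(tcp-J),.028,tcp[2]-.0531,X@(tcp-J))):
    P=[J+X*(x+.01*np.cos(a))+Y*(cy+e*L/2)+np.array([0,0,z-.07+.01*np.sin(a)]) for a in np.arange(0,6.28,.1) for e in(-1,1)]
    u=((np.array([proj(c,p) for p in P])-[144.5,144.5])*13).astype(np.int32)
    cv2.polylines(s,[cv2.convexHull(u.reshape(-1,1,2))],True,(0,255,0),1)
cv2.imwrite("pics/j2.png",s[:,:,::-1])
E
```

```text
[ 0.50011339 -0.20004606  0.1477803 ] -9.525694494524659e-05 -2.343989872249593e-05 [ 0.24461701 -0.10026342 -0.91065488] [6.75890615e-05 6.14561721e-01 7.88868738e-01 2.32054985e-05]
```

View pics/j2.png

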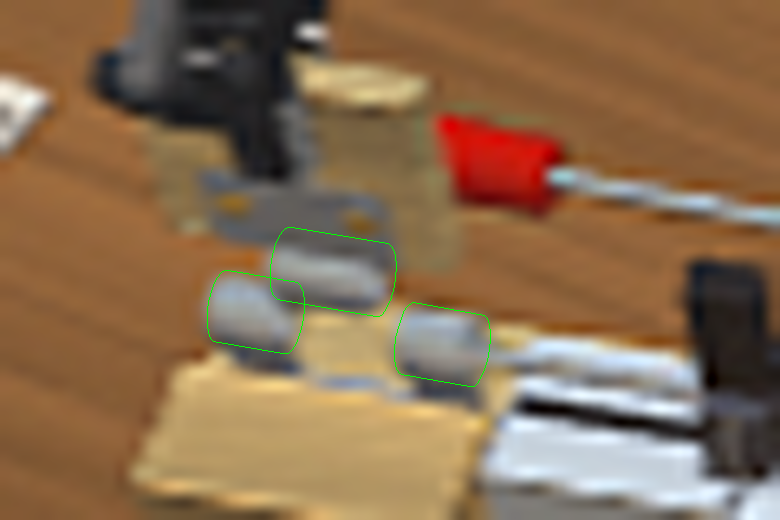

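The outlines fall right on the knuckles. The flap knuckle, at (270–392, 230–315), lines up with the gap between (303,310) and (395,340). Lowering slowly.

Emit:
jog_arm:
  rows:
    - [0, 0.01, -0.06, 0, 0, 0]
    - [0, 0.01, -0.14, 0, 0, 0]
    - [0, 0.01, -0.22, 0, 0, 0]
    - [0, 0.01, -0.3, 0, 0, 0]
    - [0, 0.01, -0.38, 0, 0, 0]
    - [0, 0.01, -0.46, 0, 0, 0]
    - [0, 0.01, -0.54, 0, 0, 0]
    - [0, 0.01, -0.6, 0, 0, 0]
    - [0, 0.01, -0.62, 0, 0, 0]
    - [0, 0.01, -0.62, 0, 0, 0]
    - [0, 0.01, -0.62, 0, 0, 0]
    - [0, 0.01, -0.62, 0, 0, 0]

```text
clock: 15.82
tcp_pos: [0.5002, -0.1997, 0.1231]
orientation: [0.0, 0.615, 0.789, 0.0]
wrist_force: [-0.4, -0.4, -0.6]
finger_gap: 0.0111
grip_force: 59.3
```

```bash
python3 - <<'E'
from h import *
c=shot("scene");I=np.mean([shot("scene")["pixels"].astype(float) for _ in range(10)],0)
s=cv2.resize(I[145:185,145:205].astype(np.uint8),None,fx=13,fy=13,interpolation=cv2.INTER_CUBIC)
J=np.array([.5002,-.2,.07]);X=np.array([.9695,.245,0]);Y=np.array([-.245,.9695,0]);S=env.get_state();tcp=S["tcp_pos"]
print(tcp,X@(tcp-J),Y@(tcp-J),S["wrist_force"],S["ft_torque"],S["orientation"],S["clock"])
raw=s.copy()
for cy,L,z,x in((-.027,.02,.07,0),(.027,.02,.07,0),(0,.028,.07,0)):
    P=[J+X*(x+.01*np.cos(a))+Y*(cy+e*L/2)+np.array([0,0,z-.07+.01*np.sin(a)]) for a in np.arange(0,6.28,.1) for e in(-1,1)]
    u=((np.array([proj(c,p) for p in P])-[144.5,144.5])*13).astype(np.int32)
    cv2.polylines(s,[cv2.convexHull(u.reshape(-1,1,2))],True,(0,255,0),1)
b=np.vstack([raw[170:450,130:530],s[170:450,130:530]])
cv2.imwrite("pics/j3.png",b[:,:,::-1])
E
```

```text
[ 0.50010311 -0.1996664   0.12292305] -1.2198148091712108e-05 0.00034716678997328334 [-0.28827886  0.51723112 -0.54714996] [-0.01292824  0.00585909  0.02631729] [3.59131487e-05 6.14591924e-01 7.88845210e-01 3.62354188e-05] 16.3667
```

View pics/j3.png

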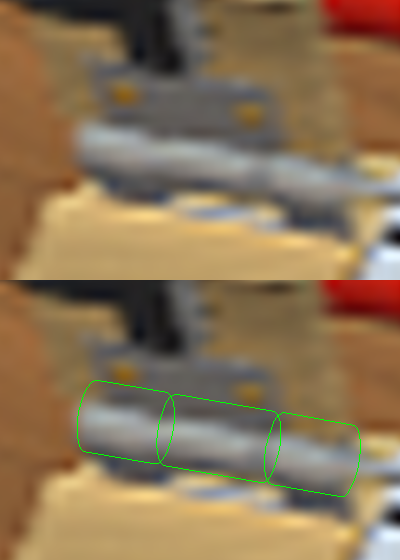

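The three knuckles form one straight line of highlights in the crop, running (80,145)–(350,185). I'll do one averaged force check for contact and then hand in.

```bash
python3 - <<'E'
from h import *
F=[]
for _ in range(20):
    shot("top"); S=env.get_state(); F.append(np.r_[S["wrist_force"],S["ft_torque"]])
m=np.mean(F,0); print(m.round(3),np.std(F,0).round(3),S["tcp_pos"],S["finger_gap"])
if np.abs(m[:2]).max()<0.7: print(env.hand_in())
E
```

```text
[ 0.057  0.051 -0.882 -0.003 -0.002  0.005] [0.455 0.363 0.498 0.027 0.032 0.019] [ 0.50009532 -0.19963247  0.12289563] 0.01089869371229401
the job is handed in; nothing more can be done
None
```

The job is handed in, but I got no verdict back. The pin line stood within about 1 mm of the mark, and the flap is held still in the gap with the knuckles lined up. Wrist readings showed nothing but the flap's own weight (about 0.9 N).

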